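# Row up the pulse connectors and show the longest to the inspection camera

### The job

In the open drawer, line the three brass pulse connectors up side by side so their lengths can be compared: each one's flat rear end flush and square against the inside of the drawer's front board, pins pointing into the drawer. Then take the longest one out and hold it level in front of the inspection camera, on the lens's axis, pins pointing straight at the lens with their tips 10 cm from the glass, and finish still holding it there. Leave the other two lined up, and do not touch the camera or disturb the caliper, rubber boot or wheel hub.

Things in the scene. Friction and masses are not known exactly. Their poses are not given: they have to be found in the camera images.
- drawer_unit: low wooden drawer unit, fixed, drawer half open to the robot. Origin: bench level, mid inside face of the drawer's front board; x from that face into the drawer, y along the board, z up. Drawer floor 12 above bench, 380 wide inside, open above for x 0 to 190; front board 14 thick, top 50 above bench, side walls 40. Case at x 190 to 450: 65 high, 424 wide
- board_inside (a point): middle of the inside face of the drawer's front board, 24 above the bench; same axes as the drawer unit. The face is the plane x = 0
- short_conn: short brass pulse connector, loose on the drawer floor, about 150 g: square bar 44 long, 24 x 24, flat rear, then a round nose (dia 18, 10 long) and four thin pins (6) in front, 60 overall. Origin: underside, mid-length of the 44 bar; x to the pins, z up. Rear face x = -22, pin tips x = +38, centre line z = +12. Pins start roughly away from the front board
- mid_conn: middle-length brass pulse connector, loose on the drawer floor, about 190 g: square bar 58 long, 24 x 24, flat rear, then a round nose (dia 18, 10 long) and four thin pins (6) in front, 74 overall. Origin: underside, mid-length of the 58 bar; x to the pins, z up. Rear face x = -29, pin tips x = +45, centre line z = +12. Pins start roughly away from the front board
- long_conn: longest brass pulse connector, loose on the drawer floor, about 230 g: square bar 72 long, 24 x 24, flat rear, then a round nose (dia 18, 10 long) and four thin pins (6) in front, 88 overall. Origin: underside, mid-length of the 72 bar; x to the pins, z up. Rear face x = -36, pin tips x = +52, centre line z = +12. Pins start roughly away from the front board
- short_conn_rear (a point): centre of the short connector's flat rear face; axes of the connector
- mid_conn_rear (a point): centre of the middle connector's flat rear face; axes of the connector
- long_conn_rear (a point): centre of the longest connector's flat rear face; axes of the connector
- long_conn_tip (a point): centre of the longest connector's pin tips, on its centre line; axes of the connector
- camera_stand: inspection camera stand, fixed: foot 130 x 130 x 14, column dia 22, 314 high, at x = +30, carrying a black camera head of 50 x 50 section, lens 160 to 240 above the bench (varies). Origin: underside; foot centred at x = +10; z up; the camera looks along -x. Head with lens spans x = -86 to +55
- lens (a point): centre of the lens's front glass (barrel dia 42) of the inspection camera; axes of the stand: the lens looks along -x, level
- view_point (a point): point on the lens's axis 100 in front of the glass, where the pin tips belong; axes of the stand: +x points from here to the lens, z up
- caliper: steel vernier caliper, about 220 x 65 x 8, lying on top of the drawer unit's case; leave alone. Origin: underside, mid beam; beam along y
- sensor_boot: green rubber sensor boot, dia 38, 42 high, standing on the bench; leave alone. Origin: centre of underside
- wheel_hub: grey cast iron test wheel hub, dia 116, 55 high, 1.8 kg, on the bench; leave alone. Origin: centre of underside
Things that resemble listed ones, but are neither listed nor needed, are in the scene too. Leave any red look-alike of the short_conn alone.

How it is judged:
On the way:
1. all three connectors lie in the drawer with their rear ends flush (within 6 mm) and square (within 7 degrees) against the inside of the front board at the same time (x of short_conn_rear in the frame of board_inside between -0.004 and 0.006 m and z of each of short_conn_rear, mid_conn_rear, long_conn_rear in the frame of board_inside below 0.01 m and angle between the x axis of each of short_conn, mid_conn, long_conn and the x axis of drawer_unit, either way round below 0.12 rad and y of short_conn_rear in the frame of board_inside between -0.19 and 0.19 m and x of mid_conn_rear in the frame of board_inside between -0.004 and 0.006 m and y of mid_conn_rear in the frame of board_inside between -0.19 and 0.19 m and x of long_conn_rear in the frame of board_inside between -0.004 and 0.006 m and y of long_conn_rear in the frame of board_inside between -0.19 and 0.19 m), for 0.2 s.
At the end, for the whole second after the job is handed in: Longest connector held still in the fingers, pin tips within 20 mm along the lens axis and 15 mm across of the point 100 mm before the glass, pins to the lens, axis within 0.17 rad of the lens axis; the other two still flush (6 mm) and square (0.12 rad) to the front board (x of long_conn_tip in the frame of view_point between -0.02 and 0.02 m and y of long_conn_tip in the frame of view_point between -0.015 and 0.015 m and z of long_conn_tip in the frame of view_point between -0.015 and 0.015 m and x of long_conn_rear in the frame of view_point below -0.06 m and angle between the x axis of long_conn and the x axis of view_point, either way round below 0.17 rad and contact force between long_conn and the fingers above 1 N and linear speed of long_conn below 0.02 m/s and angular speed of long_conn below 0.1 rad/s and contact force between long_conn and drawer_unit below 0.05 N and contact force between long_conn and camera_stand below 0.05 N and x of short_conn_rear in the frame of board_inside between -0.004 and 0.006 m and z of each of short_conn_rear, mid_conn_rear in the frame of board_inside below 0.01 m and angle between the x axis of each of short_conn, mid_conn and the x axis of drawer_unit, either way round below 0.12 rad and y of short_conn_rear in the frame of board_inside between -0.19 and 0.19 m and x of mid_conn_rear in the frame of board_inside between -0.004 and 0.006 m and y of mid_conn_rear in the frame of board_inside between -0.19 and 0.19 m); the arm keeps its last pose, push and grip.
It fails at once if the caliper, boot or hub is displaced by more than 30 mm (distance of any of caliper, sensor_boot, wheel_hub from where it was at the start of the episode above 0.03 m).
It fails at once if the camera or its stand is touched (contact force between camera_stand and anything else above 1.5 N).
It also fails if it takes over 61 s, if anything falls off the work surface, if the arm or the gripper's body presses on something with over 40 N, if the wrist force passes 120 N, or if a joint passes its speed limit or range.

### The arm

A 6-joint arm with a two-finger parallel gripper is mounted at the origin on the work surface. World frame = base frame: x ahead of the robot, y to its left, z up, the work surface at z = 0. Lengths are in m, angles in rad, forces in N, time in s.
With the tool pointing down it reaches from about 0.25 to 0.8 m from the base axis. Payload 8.5 kg.
Tool frame: the origin (TCP) lies at the very end of the fingers, on their centre line; the grasp point (between the pads) lies 19 mm behind it; z points along the fingers, y is the line along which they close (so a half turn about z gives the same grasp; the last joint's range is limited). The gripper opens to 85 mm and grips with 20 to 120 N. Pads are 22 mm wide; open, the fingers measure 114 mm over their backs; the gripper's body (76 mm by 85 mm) begins 54 mm behind the grasp point. The pads swing forward as they close: fully open they stand 13 mm farther back than shut.
Start: joints at [-1.301, 0.238, -0.013, 1.319, 0, 1.571], TCP at [0.14, -0.506, 0.231] pointing down, gripper open.
Joint ranges: [-2.66, 2.66], [-1.03, 1.9], [-1.14, 1.46], [-1.82, 2.27], [-1.45, 1.34], [-3.14, 3.14]. Speed limits (rad/s): [2.22, 2.22, 2.79, 3.14, 3.14, 3.14].

### API

Orientations are given as a rotation vector (axis times angle).
In Python, from rig import status, vision, env gives the robot as it stands.
- The arm moves only by the shell command python3 -m pendant 'ROWS' [FORCE]. ROWS is JSON, a list of rows, each an object of numbers: "gripper": the opening, from -1 (shut) to 1 (fully open); "dx", "dy", "dz": the shift along the world's x, y, z each as a share of 0.4 m, from -1 to 1; "spin": the turn about the world's z as a share of 360 degrees, from -1 to 1. In form: [{"gripper": .., "dx": .., "dy": .., "dz": .., "spin": ..}, ...]. A call has 1 to 12 rows; each row shifts and turns the commanded pose from where the row before left it; what a row does not reach is not made up. A row lasts 1/12 s, in which the tool goes at most 41.7 mm and 7.16 degrees, less where a joint would pass 70% of its speed; a pose out of reach is approached as far as the arm can. A call with a number of a shift or a turn outside -1 to 1 is refused whole. A call with a gripper value outside its range is refused whole. The fingers move at their own pace and stop on an object; FORCE is the grip in N (left out, the last holds). Time passes only in rows, so rows that do not move let the fingers close. It gives the time, the measured TCP pose, the force, the opening and the grip force at its end, in the units of the state.
- status.get_obs(): the state, without advancing time (a new reading comes with each control period).
- vision.grab_frame(name): name is "scene" or "top"; returns a dict with "img" (384x512x3 uint8, red, green, blue), "z_map" (384x512 float32, m along the optical axis (not along the pixel's ray), 0 where there is no reading), "vertical_fov" (degrees; the focal length in pixels is half the picture's height over the tangent of half this angle, whatever the lens; pixels are square), "cx", "cy" (the principal point, pixels), "pose" (4x4, takes a point from camera to world coordinates). Camera axes: x right, y up, looking along -z (the intrinsics and any distortion apply to the point x, -y, -z); pixel columns grow to the right and rows downward; lengths in m; the calibration is good to about 2 mm. A picture is of the moment at which its call begins.
- env.sign_off(): hands the job in; it is judged then, once.
The state is a dict: "clock": time; "q": joint angles; "dq": joint speeds; "tau": joint torques, N m; "tool_pos": TCP position; "orientation": TCP orientation; "force": force on the tool from outside, world axes, zero at the start; "moment": the same for the moment, N m; "width": finger opening in m; "finger_force": force on a finger pad.
Only numpy, scipy, OpenCV 4.12 (cv2) and the standard library are available. Lean on these libraries where they do the work, as an engineer would, in place of code of your own. Each camera call takes 0.05 s, during which the arm holds its last target. There are 200 camera calls.

## Working session

There is one attempt and no reset: what is moved stays moved. The work goes in short steps, Python scripts to look and compute and a shell command to move; the robot and the scene stay as the last step left them, time stands still between calls to the robot, and variables do not carry over. Pictures are saved under pics/ and viewed, at most 10 in all, crops included, and the job is handed in when it is done.

```bash
ls; mkdir -p pics; cat > h.py <<'E'
import numpy as np, cv2
from rig import status, vision, env
def grab(n):
    f=vision.grab_frame(n); np.savez('pics/%s_last.npz'%n,**{k:v for k,v in f.items()}); return f
def load(n): return dict(np.load('pics/%s_last.npz'%n,allow_pickle=True))
def foc(f): return 192/np.tan(np.radians(float(f['vertical_fov']))/2)
def ray(f,u,v):
    F=foc(f); d=np.array([(u-f['cx'])/F,-(v-f['cy'])/F,-1.]); P=f['pose']; return P[:3,3],P[:3,:3]@d
def atz(f,u,v,z):
    o,d=ray(f,u,v); return o+d*(z-o[2])/d[2]
def dep(f,u,v):
    o,d=ray(f,u,v); return o+d*f['z_map'][int(round(v)),int(round(u))]
E
python3 - <<'E'
from h import *
for n in('scene','top'):
    f=grab(n); print(n,[k for k in f if k not in('img','z_map')],f['pose'],f['vertical_fov'],f['cx'],f['cy'])
    cv2.imwrite('pics/%s0.png'%n,f['img'][:,:,::-1])
print(status.get_obs())
E
```

```text
pics
scene ['vertical_fov', 'cx', 'cy', 'pose'] [[ 0.66342235 -0.56752179  0.48763696  1.16226824]
 [ 0.74820531  0.49643556 -0.44015968 -0.55364397]
 [ 0.00771988  0.65686434  0.75396926  1.05697599]
 [ 0.          0.          0.          1.        ]] 48.62772575261379 259.1314112074596 181.7567058770753
top ['vertical_fov', 'cx', 'cy', 'pose'] [[ 0.00807309  0.99282054 -0.11934072  0.39742864]
 [-0.99990836  0.00671793 -0.0117533   0.00167933]
 [-0.01086719  0.11942467  0.99278379  1.35881338]
 [ 0.          0.          0.          1.        ]] 52.92069555263216 255.93002041601963 184.81596815039268
{'clock': 0.1, 'q': array([-1.30100679e+00,  2.38699017e-01, -1.41204925e-02,  1.31919742e+00,
        1.33216895e-05,  1.57081887e+00]), 'dq': array([-6.97683562e-05, -6.97099708e-04,  2.21682143e-03,  2.13422808e-04,
        5.33021477e-04, -6.18750996e-04]), 'tau': array([ 3.90660818e-03, -5.39724040e+01,  3.46996808e+01,  1.34833180e-02,
        9.91904108e-05,  1.85901939e-05]), 'tool_pos': array([ 0.13983869, -0.50567264,  0.23077259]), 'orientation': array([-3.11185727e+00, -4.22302340e-01,  2.37047428e-04]), 'force': array([0.1174476 , 0.28036165, 0.21150546]), 'moment': array([ 0.02315209,  0.01504995, -0.01282716]), 'finger_force': 0.0, 'width': 0.0854308292939672}
```

View pics/scene0.png

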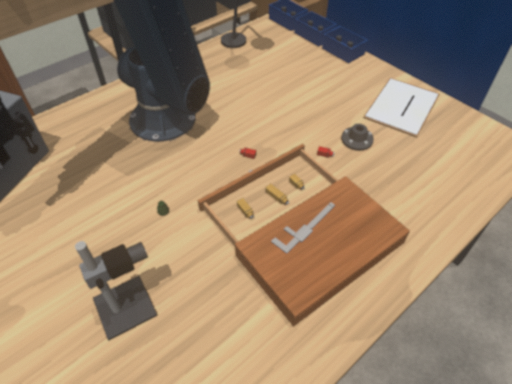

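View pics/top0.png

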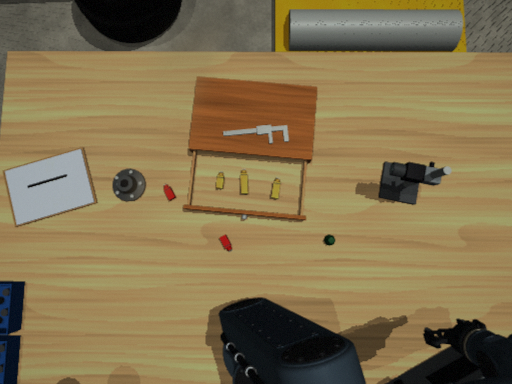

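The scene picture shows the drawer with three brass parts at (245,207), (277,193) and (297,181), two red look-alikes at (248,152) and (325,151), and the camera stand at (115,280). The top picture shows the brass parts at (220,181), (244,182) and (276,188), and the stand at (400,182). I'll enlarge both views.

```bash
python3 - <<'E'
from h import *
t=load('top')['img'];s=load('scene')['img']
def up(im,u0,v0,w,h,k,name):
    cv2.imwrite(name,cv2.resize(im[v0:v0+h,u0:u0+w],None,fx=k,fy=k,interpolation=cv2.INTER_CUBIC)[:,:,::-1])
up(t,180,145,130,80,6,'pics/t1.png')
up(s,190,140,160,110,5,'pics/s1.png')
a=cv2.resize(t[150:220,365:465],None,fx=4,fy=4,interpolation=cv2.INTER_CUBIC)
b=cv2.resize(s[225:345,70:170],None,fx=4,fy=4,interpolation=cv2.INTER_CUBIC)
c=np.zeros((480,800,3),np.uint8);c[:280,:400]=a;c[:480,400:]=b
cv2.imwrite('pics/c1.png',c[:,:,::-1])
E
```

```text
(no output)
```

View pics/t1.png

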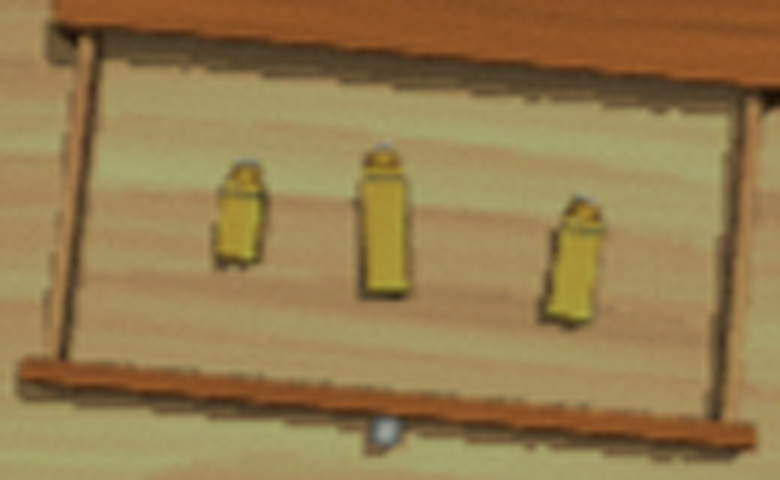

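View pics/s1.png

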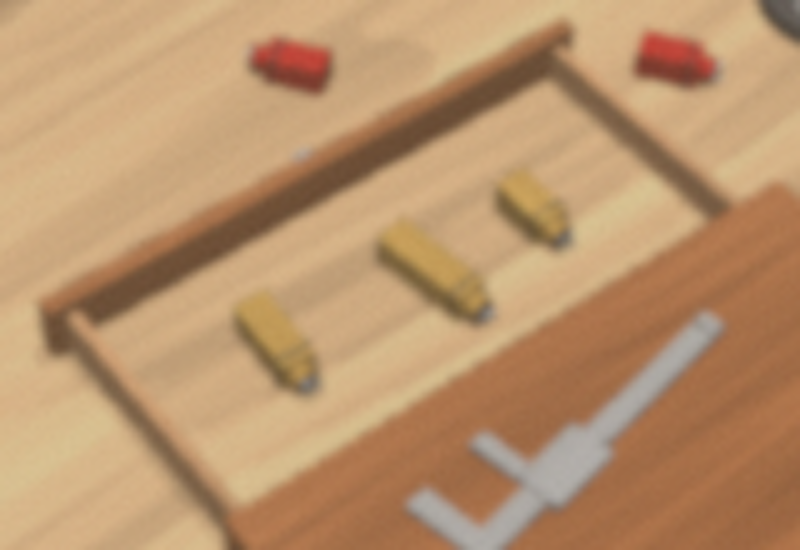

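View pics/c1.png

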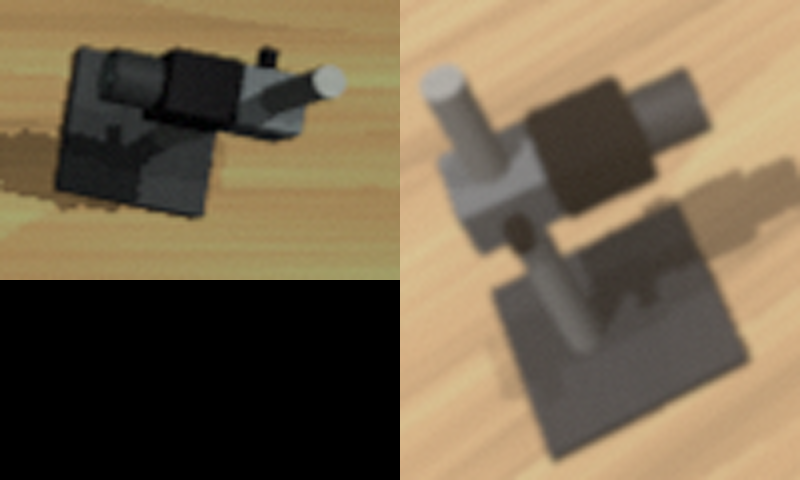

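The three connectors are side by side in the drawer. In the t1 crop the short one is at (240,215), the long one at (384,225) and the mid one at (575,265), all with pins away from the board. Brass colour and bar length tell them apart, and the red parts lie outside the drawer. In c1 the lens faces left in the top view, towards the drawer (+y), at t-crop (103,77) and s-crop (690,100). Next I'll measure.

```bash
python3 - <<'E'
from h import *
T=load('top');S=load('scene')
def tp(x,y,u0=180,v0=145,k=6): return u0+(x+.5)/k-.5, v0+(y+.5)/k-.5
def sp(x,y): return tp(x,y,190,140,5)
def tri(a,b):
    (o1,d1),(o2,d2)=ray(T,*a),ray(S,*b)
    t=np.linalg.lstsq(np.c_[d1,-d2],o2-o1,rcond=None)[0]; p,q=o1+t[0]*d1,o2+t[1]*d2
    return np.round((p+q)/2,4),np.round(np.linalg.norm(p-q),4)
R=lambda p:np.round(p,4)
# picked: rear edge mid (top face), bar-front mid, pin tip
C={'short':((238,262),(243,194),(246,160)),'long':((384,292),(384,176),(381,147)),'mid':((569,318),(585,228),(583,198))}
for n,(r,f,p) in C.items():
    a,b=[atz(T,*tp(*q),.036) for q in(r,f)]
    print(n,R(a),R(b),'len',R(np.linalg.norm(a-b)),'ang',R(np.degrees(np.arctan2((b-a)[1],(b-a)[0]))),'depth',R(dep(T,*tp(*((np.array(r)+f)/2)))))
print('board ang top inner edge',[R(atz(T,*tp(*q),.05)) for q in((22,360),(752,424))])
# tri of rear top-edge mids
print('tri', tri(tp(384,292),sp(393,231)),tri(tp(569,318),sp(251,305)),tri(tp(238,262),sp(512,181)))
# depth clouds
def cloud(f):
    v,u=np.mgrid[0:384,0:512];F=foc(f);z=f['z_map']
    c=np.stack([(u-f['cx'])/F*z,-(v-f['cy'])/F*z,-z],-1); return c@f['pose'][:3,:3].T+f['pose'][:3,3]
for f,nm in((T,'top'),(S,'scene')):
    P=cloud(f); z=P[...,2]
    m=(P[...,0]>.35)&(P[...,0]<.75)&(np.abs(P[...,1])<.3)&(f['z_map']>0)
    m1=m&(z>.030)&(z<.042)
    n,l,st,ce=cv2.connectedComponentsWithStats(m1.astype(np.uint8),connectivity=4)
    for i in range(1,n):
        if st[i,4]>15:
            q=P[l==i]; print(nm,st[i],R(q.mean(0)),cv2.minAreaRect((q[:,:2]*1000).astype(np.float32)))
    # board top: z .046-.056
    m2=m&(z>.045)&(z<.055)
    n,l,st,ce=cv2.connectedComponentsWithStats(m2.astype(np.uint8))
    for i in range(1,n):
        if st[i,4]>40:
            q=P[l==i]; print(nm,'board',st[i],R(q.mean(0)),cv2.minAreaRect((q[:,:2]*1000).astype(np.float32)))
    if nm=='top':
        m3=(P[...,0]>.45)&(P[...,0]<.8)&(P[...,1]<-.3)&(P[...,1]>-.75)&(z>.12)
        q=P[m3]; print('cam',R(q.min(0)),R(q.max(0)))
    m4=(P[...,0]>.4)&(P[...,0]<.8)&(P[...,1]<-.25)&(P[...,1]>-.75)&(z>.10)
    np.save('pics/cam_%s.npy'%nm,P[m4]); print(nm,m4.sum(),np.histogram(z[m4],bins=np.arange(.1,.36,.01)))
    m5=(P[...,0]>.4)&(P[...,0]<.8)&(P[...,1]<-.25)&(P[...,1]>-.75)&(z>.008)&(z<.02)
    q=P[m5];print('foot',R(q.mean(0)),cv2.minAreaRect((q[:,:2]*1000).astype(np.float32)))
E
```

```text
short [0.5436 0.1439 0.036 ] [0.5832 0.1418 0.036 ] len 0.0396 ang -3.0737 depth [0.5633 0.1428 0.0364]
long [0.5269 0.0597 0.036 ] [0.5942 0.0605 0.036 ] len 0.0673 ang 0.6817 depth [0.5601 0.0599 0.0389]
mid [ 0.5127 -0.0466  0.036 ] [ 0.5647 -0.0557  0.036 ] len 0.0528 ang -9.901 depth [ 0.5383 -0.051   0.0387]
board ang top inner edge [array([0.4853, 0.264 , 0.05  ]), array([ 0.4523, -0.1493,  0.05  ])]
tri (array([0.5275, 0.0595, 0.0255]), np.float64(0.0014)) (array([ 0.5134, -0.0473,  0.0248]), np.float64(0.0007)) (array([0.5455, 0.1459, 0.0248]), np.float64(0.002))
top [190 149   6   6  16] [0.6718 0.2369 0.0382] ((672.7815551757812, 237.79937744140625), (22.49378204345703, 11.835003852844238), 38.00286102294922)
top [190 168   4  16  31] [0.5863 0.241  0.0372] ((587.2272338867188, 242.236572265625), (9.034964561462402, 53.161556243896484), 86.50672149658203)
top [240 168   8  26 151] [0.5676 0.0613 0.0364] ((571.7852783203125, 61.68367004394531), (88.05797576904297, 23.903507232666016), 3.545727014541626)
top [215 171   9  17 102] [0.5729 0.1447 0.0361] ((575.8840942382812, 1
[... 2991 characters left out ...]
9100341796875), (420.5771789550781, 20.425174713134766), 85.18484497070312)
scene board [235 246  23  28  46] [ 0.6973 -0.178   0.05  ] ((695.2650756835938, -177.90185546875), (2.419279098510742, 103.73661804199219), 85.36857604980469)
scene 2098 (array([ 25,  21,  22,  24,  18,  12,   1,   0,  61, 109, 189, 232, 753,
       312,  33,  28,  29,  36,  32,  35,  34,  92,   0,   0,   0]), array([0.1 , 0.11, 0.12, 0.13, 0.14, 0.15, 0.16, 0.17, 0.18, 0.19, 0.2 ,
       0.21, 0.22, 0.23, 0.24, 0.25, 0.26, 0.27, 0.28, 0.29, 0.3 , 0.31,
       0.32, 0.33, 0.34, 0.35]))
foot [ 0.5809 -0.4895  0.0141] ((573.6013793945312, -489.3357849121094), (130.13595581054688, 131.82720947265625), 79.1039047241211)
```

```bash
python3 - <<'E'
from h import *
R=lambda p:np.round(p,4)
T=load('top');S=load('scene')
# head/lens points in stand axes, yaw of -x_stand = a
c=np.array([.5745,-.4893])
for nm in('top','scene'):
    P=np.load('pics/cam_%s.npy'%nm); P=P[(P[:,2]>.17)&(P[:,2]<.25)]
    a=np.radians(79.1); l=np.array([np.cos(a),np.sin(a)]); n=np.array([-l[1],l[0]])
    s=(P[:,:2]-c)@l; w=(P[:,:2]-c)@n
    for s0 in np.arange(-.07,.12,.01):
        k=(s>=s0)&(s<s0+.01)
        if k.sum(): print(nm,round(s0,2),k.sum(),'w',R(np.percentile(w[k],[3,50,97])),'z',R(np.percentile(P[k,2],[3,50,97])))
    print('s pct',R(np.percentile(s,[0,.5,1,2,98,99,99.5,100])))
    hd=P[(s<.03)&(P[:,2]>.21)]; print(cv2.minAreaRect((hd[:,:2]*1000).astype(np.float32)))
E
```

```text
top -0.05 3 w [0.016  0.0182 0.0242] z [0.2232 0.2252 0.2283]
top -0.04 30 w [0.0015 0.0167 0.0262] z [0.1991 0.227  0.2318]
top -0.03 38 w [-0.0317  0.0194  0.0264] z [0.1917 0.2265 0.2321]
top -0.02 62 w [-0.0362  0.0126  0.0266] z [0.1962 0.2264 0.2462]
top -0.01 78 w [-0.029   0.006   0.0262] z [0.2045 0.2286 0.2459]
top 0.0 59 w [-0.0178  0.0065  0.0262] z [0.1894 0.228  0.2319]
top 0.01 60 w [-0.0185  0.012   0.0282] z [0.1937 0.2299 0.2341]
top 0.02 69 w [-0.0184  0.008   0.0282] z [0.1996 0.2303 0.2345]
top 0.03 62 w [-0.0188  0.0079  0.0285] z [0.1947 0.23   0.2347]
top 0.04 71 w [-0.0189  0.0094  0.0282] z [0.1948 0.2298 0.2353]
top 0.05 65 w [-0.0186  0.0082  0.0281] z [0.2005 0.2311 0.234 ]
top 0.06 77 w [-0.0184  0.0096  0.0277] z [0.1896 0.2227 0.2321]
top 0.07 47 w [-0.0144  0.0057  0.0233] z [0.2064 0.2225 0.228 ]
top 0.08 48 w [-0.012   0.0073  0.0234] z [0.2119 0.2235 0.2316]
top 0.09 72 w [-0.0141  0.0056  0.0222] z [0.1926 0.22   0.2284]
top 0.1 13 w [-0.0077  0.0065  0.0188] z [0.1982 0.2165 0.222 ]
s pct [-0.0405 -0.0394 -0.0378 -0.035   0.0999  0.1004  0.1008  
[... 600 characters left out ...]
138 w [-0.0246 -0.0144  0.0216] z [0.1878 0.2292 0.233 ]
scene 0.03 138 w [-0.0242 -0.0155  0.0214] z [0.1881 0.2289 0.2339]
scene 0.04 139 w [-0.0246 -0.0147  0.0231] z [0.1884 0.2292 0.2325]
scene 0.05 126 w [-0.0245 -0.0147  0.0215] z [0.1888 0.2287 0.2325]
scene 0.06 83 w [-0.02   -0.0105  0.01  ] z [0.2004 0.2224 0.227 ]
scene 0.07 82 w [-0.0197 -0.0109  0.0126] z [0.2012 0.2216 0.2274]
scene 0.08 80 w [-0.019  -0.0104  0.0117] z [0.2012 0.2219 0.2271]
scene 0.09 49 w [-0.0196 -0.0089  0.0137] z [0.2043 0.2223 0.2277]
s pct [-0.0452 -0.0443 -0.0436 -0.0423  0.0916  0.0939  0.0951  0.0964]
((581.769775390625, -497.9773864746094), (76.79811096191406, 67.58072662353516), 82.04825592041016)
```

```bash
python3 -m pendant '[{"gripper":0,"dx":0.08,"dy":0.04,"dz":0.03,"spin":0.0195},{"gripper":0,"dx":0.08,"dy":0.04,"dz":0.03,"spin":0.0195},{"gripper":0,"dx":0.07,"dy":0.06,"spin":0.0195},{"gripper":0,"dx":0.06,"dy":0.07,"spin":0.0195},{"gripper":0,"dx":0.06,"dy":0.07,"spin":0.0195},{"gripper":0,"dx":0.05,"dy":0.08,"spin":0.0195},{"gripper":0,"dx":0.05,"dy":0.08,"spin":0.0195},{"gripper":0,"dx":0.05,"dy":0.08,"spin":0.0195},{"gripper":0,"dx":0.05,"dy":0.08,"spin":0.0195},{"gripper":0,"dx":0.05,"dy":0.08,"spin":0.0195},{"gripper":0,"dx":0.05,"dy":0.08,"spin":0.0195},{"gripper":0,"dx":0.05,"dy":0.08,"spin":0.0195}]' 30; python3 -c "
from rig import status;print(status.get_obs()['q'])"
```

```text
[-1.30100679e+00  2.38699017e-01 -1.41204925e-02  1.31919742e+00
  1.33216895e-05  1.57081887e+00]schema error: expected keys gripper, dx, dy, dz, spin
```

```bash
python3 -m pendant '[{"gripper":0.2,"dx":0.08,"dy":0.04,"dz":0.03,"spin":0.0195},{"gripper":0.2,"dx":0.08,"dy":0.04,"dz":0.03,"spin":0.0195},{"gripper":0.2,"dx":0.07,"dy":0.06,"dz":0,"spin":0.0195},{"gripper":0.2,"dx":0.06,"dy":0.07,"dz":0,"spin":0.0195},{"gripper":0.2,"dx":0.06,"dy":0.07,"dz":0,"spin":0.0195},{"gripper":0.2,"dx":0.05,"dy":0.08,"dz":0,"spin":0.0195},{"gripper":0.2,"dx":0.05,"dy":0.08,"dz":0,"spin":0.0195},{"gripper":0.2,"dx":0.05,"dy":0.08,"dz":0,"spin":0.0195},{"gripper":0.2,"dx":0.05,"dy":0.08,"dz":0,"spin":0.0195},{"gripper":0.2,"dx":0.05,"dy":0.08,"dz":0,"spin":0.0195},{"gripper":0.2,"dx":0.05,"dy":0.08,"dz":0,"spin":0.0195},{"gripper":0.2,"dx":0.05,"dy":0.08,"dz":0,"spin":0.0195}]' 30
cat >> h.py <<'E'
from scipy.spatial.transform import Rotation as Ro
def st(target=None,cyaw=None):
    """print state; target TCP xyz and wanted closing-axis yaw (deg) -> moves in row units"""
    o=status.get_obs(); y=Ro.from_rotvec(o['orientation']).as_matrix()[:,1]; a=np.degrees(np.arctan2(y[1],y[0]))
    print('t',round(o['clock'],2),'q',np.round(o['q'],2),'p',np.round(o['tool_pos'],4),'cyaw',round(a,2),'F',np.round(o['force'],1),'w',round(o['width'],4),'ff',round(float(o['finger_force']),1))
    if target is not None: print('d/0.4',np.round((np.array(target)-o['tool_pos'])/.4,4))
    if cyaw is not None: print('spin',round(((cyaw-a+180)%360-180)/360,4))
E
python3 -c "
from h import *
st((.5665,.142,.13),86.5)"
```

```text
clock: 1.1
tool_pos: [0.4204, -0.1682, 0.2552]
orientation: [-2.018, -2.407, 0.0]
force: [0.7, -0.8, -0.2]
width: 0.0512
finger_force: 0.0
t 1.1 q [-0.38  0.11 -0.12  1.35 -0.    1.02] p [ 0.4204 -0.1682  0.2552] cyaw 10.04 F [ 0.7 -0.8 -0.2] w 0.0512 ff 0.0
d/0.4 [ 0.3653  0.7754 -0.313 ]
spin 0.2124
```

```bash
python3 -m pendant '[{"gripper":0.2,"dx":0.04,"dy":0.08,"dz":0,"spin":0.0195},{"gripper":0.2,"dx":0.04,"dy":0.08,"dz":0,"spin":0.0195},{"gripper":0.2,"dx":0.04,"dy":0.08,"dz":0,"spin":0.0195},{"gripper":0.2,"dx":0.04,"dy":0.08,"dz":0,"spin":0.0195},{"gripper":0.2,"dx":0.04,"dy":0.08,"dz":-0.03,"spin":0.0195},{"gripper":0.2,"dx":0.03,"dy":0.08,"dz":-0.03,"spin":0.0195},{"gripper":0.2,"dx":0.03,"dy":0.08,"dz":-0.04,"spin":0.0195},{"gripper":0.2,"dx":0.03,"dy":0.08,"dz":-0.05,"spin":0.0195},{"gripper":0.2,"dx":0.03,"dy":0.07,"dz":-0.06,"spin":0.0195},{"gripper":0.2,"dx":0.03,"dy":0.06,"dz":-0.06,"spin":0.0195},{"gripper":0.2,"dx":0.015,"dy":0.005,"dz":-0.04,"spin":0.017},{"gripper":0.2,"dx":0,"dy":0,"dz":0,"spin":0}]'
python3 -c "
from h import *
st((.566,.1425,.015),86.5)"
```

```text
clock: 2.1
tool_pos: [0.5646, 0.1412, 0.1271]
orientation: [-0.098, -3.134, 0.003]
force: [-0.9, -0.4, 0.4]
width: 0.0513
finger_force: 0.0
t 2.1 q [ 0.25  0.39 -0.06  1.12 -0.    0.31] p [0.5646 0.1412 0.1271] cyaw 86.43 F [-0.9 -0.4  0.4] w 0.0513 ff 0.0
d/0.4 [ 0.0034  0.0033 -0.2802]
spin 0.0002
```

```bash
python3 -m pendant '[{"gripper":0.2,"dx":0.0035,"dy":0.003,"dz":-0.07,"spin":0},{"gripper":0.2,"dx":0,"dy":0,"dz":-0.08,"spin":0},{"gripper":0.2,"dx":0,"dy":0,"dz":-0.07,"spin":0},{"gripper":0.2,"dx":0,"dy":0,"dz":-0.04,"spin":0},{"gripper":0.2,"dx":0,"dy":0,"dz":-0.02,"spin":0},{"gripper":-1,"dx":0,"dy":0,"dz":0,"spin":0},{"gripper":-1,"dx":0,"dy":0,"dz":0,"spin":0},{"gripper":-1,"dx":0,"dy":0,"dz":0,"spin":0},{"gripper":-1,"dx":0,"dy":0,"dz":0,"spin":0},{"gripper":-1,"dx":0,"dy":0,"dz":0,"spin":0}]' 25
python3 -c "
from h import *
st(None,85.25)"
```

```text
clock: 2.93
tool_pos: [0.5682, 0.1413, 0.0207]
orientation: [0.11, 3.137, 0.001]
force: [-1.2, -1.4, 6.3]
width: 0.0233
finger_force: 27.2
t 2.93 q [ 0.24  0.48 -0.22  0.87 -0.    0.31] p [0.5682 0.1413 0.0207] cyaw 85.99 F [-1.2 -1.4  6.3] w 0.0233 ff 27.2
spin -0.002
```

```bash
python3 -m pendant '[{"gripper":-1,"dx":0,"dy":0,"dz":0.005,"spin":-0.002},{"gripper":-1,"dx":-0.02,"dy":0.0017,"dz":0,"spin":0},{"gripper":-1,"dx":-0.04,"dy":0.0033,"dz":0,"spin":0},{"gripper":-1,"dx":-0.04,"dy":0.0033,"dz":0,"spin":0},{"gripper":-1,"dx":-0.03,"dy":0.0025,"dz":0,"spin":0},{"gripper":-1,"dx":-0.01,"dy":0.0008,"dz":0,"spin":0},{"gripper":-1,"dx":0,"dy":0,"dz":0,"spin":0}]'
python3 -c "
from h import *
st(None,85.25)"
```

```text
clock: 3.52
tool_pos: [0.51, 0.1459, 0.0214]
orientation: [-0.128, -3.138, 0.0]
force: [0.3, -0.3, -2.2]
width: 0.0233
finger_force: 26.4
t 3.52 q [ 0.28  0.41 -0.35  0.81 -0.    0.36] p [0.51   0.1459 0.0214] cyaw 85.33 F [ 0.3 -0.3 -2.2] w 0.0233 ff 26.4
spin -0.0002
```

```bash
python3 -m pendant '[{"gripper":-1,"dx":-0.005,"dy":0.0004,"dz":0,"spin":0},{"gripper":-1,"dx":-0.005,"dy":0.0004,"dz":0,"spin":0},{"gripper":-1,"dx":-0.005,"dy":0.0004,"dz":0,"spin":0}]';python3 -m pendant '[{"gripper":-1,"dx":-0.005,"dy":0.0004,"dz":0,"spin":0},{"gripper":-1,"dx":-0.005,"dy":0.0004,"dz":0,"spin":0}]'
```

```text
clock: 3.77
tool_pos: [0.5058, 0.1464, 0.0213]
orientation: [0.129, 3.139, 0.0]
force: [0.6, -0.4, -1.5]
width: 0.0232
finger_force: 26.4
clock: 3.93
tool_pos: [0.5014, 0.1466, 0.0212]
orientation: [-0.129, -3.139, 0.0]
force: [0.1, -0.4, -0.9]
width: 0.0233
finger_force: 26.4
```

```bash
python3 -m pendant '[{"gripper":-1,"dx":-0.005,"dy":0.0004,"dz":0,"spin":0},{"gripper":-1,"dx":-0.005,"dy":0.0004,"dz":0,"spin":0}]';python3 -m pendant '[{"gripper":-1,"dx":-0.005,"dy":0.0004,"dz":0,"spin":0},{"gripper":-1,"dx":0,"dy":0,"dz":0,"spin":0}]'
```

```text
clock: 4.1
tool_pos: [0.4995, 0.1469, 0.0217]
orientation: [0.129, 3.135, -0.001]
force: [12.8, -4.1, -7.1]
width: 0.0233
finger_force: 25.6
clock: 4.27
tool_pos: [0.4995, 0.147, 0.0222]
orientation: [0.13, 3.131, -0.001]
force: [12.3, -4.2, -7.0]
width: 0.0235
finger_force: 25.7
```

```bash
python3 -m pendant '[{"gripper":-1,"dx":0,"dy":0,"dz":-0.006,"spin":0},{"gripper":-1,"dx":0,"dy":0,"dz":0,"spin":0},{"gripper":0.2,"dx":0,"dy":0,"dz":0,"spin":0},{"gripper":0.2,"dx":0,"dy":0,"dz":0,"spin":0},{"gripper":0.2,"dx":0,"dy":0,"dz":0,"spin":0},{"gripper":0.2,"dx":0,"dy":0,"dz":0.04,"spin":0},{"gripper":0.2,"dx":0,"dy":0,"dz":0.07,"spin":0},{"gripper":0.2,"dx":0,"dy":0,"dz":0.08,"spin":0},{"gripper":0.2,"dx":0,"dy":0,"dz":0.04,"spin":0}]'
python3 -c "
from h import *
st((.54,-.051,.1),81.5)"
```

```text
clock: 5.02
tool_pos: [0.4958, 0.1474, 0.1136]
orientation: [0.129, 3.137, 0.001]
force: [0.9, 0.4, 0.4]
width: 0.0516
finger_force: 0.0
t 5.02 q [ 0.29  0.29 -0.25  1.02  0.    0.37] p [0.4958 0.1474 0.1136] cyaw 85.31 F [0.9 0.4 0.4] w 0.0516 ff 0.0
d/0.4 [ 0.1106 -0.4961 -0.034 ]
spin -0.0106
```

```bash
python3 -m pendant '[{"gripper":0.2,"dx":0.01,"dy":-0.05,"dz":0,"spin":-0.0106},{"gripper":0.2,"dx":0.02,"dy":-0.09,"dz":0,"spin":0},{"gripper":0.2,"dx":0.02,"dy":-0.09,"dz":0,"spin":0},{"gripper":0.2,"dx":0.02,"dy":-0.09,"dz":0,"spin":0},{"gripper":0.2,"dx":0.02,"dy":-0.09,"dz":0,"spin":0},{"gripper":0.2,"dx":0.02,"dy":-0.06,"dz":-0.01,"spin":0},{"gripper":0.2,"dx":0,"dy":-0.025,"dz":-0.02,"spin":0},{"gripper":0.2,"dx":0,"dy":0,"dz":0,"spin":0}]'
python3 -c "
from h import *
st((.54,-.0505,.016),81.5)"
```

```text
clock: 5.68
tool_pos: [0.5383, -0.0527, 0.0972]
orientation: [-0.238, -3.13, 0.0]
force: [0.2, 1.1, 0.2]
width: 0.0513
finger_force: 0.0
t 5.68 q [-0.1   0.35 -0.22  1.01 -0.    0.05] p [ 0.5383 -0.0527  0.0972] cyaw 81.31 F [0.2 1.1 0.2] w 0.0513 ff 0.0
d/0.4 [ 0.0043  0.0054 -0.203 ]
spin 0.0005
```

```bash
python3 -m pendant '[{"gripper":0.2,"dx":0.0045,"dy":0.005,"dz":-0.05,"spin":0},{"gripper":0.2,"dx":0,"dy":0,"dz":-0.06,"spin":0},{"gripper":0.2,"dx":0,"dy":0,"dz":-0.06,"spin":0},{"gripper":0.2,"dx":0,"dy":0,"dz":-0.025,"spin":0},{"gripper":-1,"dx":0,"dy":0,"dz":0,"spin":0},{"gripper":-1,"dx":0,"dy":0,"dz":0,"spin":0},{"gripper":-1,"dx":0,"dy":0,"dz":0,"spin":0},{"gripper":-1,"dx":0,"dy":0,"dz":0,"spin":0},{"gripper":-1,"dx":0,"dy":0,"dz":0,"spin":0}]' 25
python3 -c "
from h import *
st(None,85.25)"
```

```text
clock: 6.43
tool_pos: [0.5418, -0.0487, 0.0219]
orientation: [0.233, 3.131, -0.0]
force: [0.3, -0.5, -1.6]
width: 0.0232
finger_force: 27.3
t 6.43 q [-0.09  0.42 -0.32  0.83  0.    0.06] p [ 0.5418 -0.0487  0.0219] cyaw 81.49 F [ 0.3 -0.5 -1.6] w 0.0232 ff 27.3
spin 0.0104
```

```bash
python3 -m pendant '[{"gripper":-1,"dx":0,"dy":0,"dz":0.003,"spin":0.0104},{"gripper":-1,"dx":-0.02,"dy":0.0017,"dz":0,"spin":0},{"gripper":-1,"dx":-0.035,"dy":0.0029,"dz":0,"spin":0},{"gripper":-1,"dx":-0.035,"dy":0.0029,"dz":0,"spin":0},{"gripper":-1,"dx":-0.015,"dy":0.0012,"dz":0,"spin":0},{"gripper":-1,"dx":0,"dy":0,"dz":0,"spin":0}]';python3 -m pendant '[{"gripper":-1,"dx":-0.005,"dy":0.0004,"dz":0,"spin":0},{"gripper":-1,"dx":-0.005,"dy":0.0004,"dz":0,"spin":0}]';python3 -m pendant '[{"gripper":-1,"dx":-0.005,"dy":0.0004,"dz":0,"spin":0},{"gripper":-1,"dx":0,"dy":0,"dz":0,"spin":0}]'
```

```text
clock: 6.93
tool_pos: [0.4974, -0.0453, 0.0223]
orientation: [-0.133, -3.138, 0.0]
force: [0.0, -0.7, -2.2]
width: 0.0232
finger_force: 27.3
clock: 7.1
tool_pos: [0.496, -0.0452, 0.0224]
orientation: [0.132, 3.137, -0.0]
force: [-0.6, -0.8, -1.6]
width: 0.0234
finger_force: 27.3
clock: 7.27
tool_pos: [0.4931, -0.0449, 0.022]
orientation: [-0.131, -3.139, 0.0]
force: [0.3, 0.1, -1.6]
width: 0.0232
finger_force: 27.3
```

```bash
python3 -m pendant '[{"gripper":-1,"dx":-0.005,"dy":0.0004,"dz":0,"spin":0},{"gripper":-1,"dx":-0.003,"dy":0.0002,"dz":0,"spin":0}]';python3 -m pendant '[{"gripper":-1,"dx":-0.005,"dy":0.0004,"dz":0,"spin":0},{"gripper":-1,"dx":0,"dy":0,"dz":0,"spin":0}]'
```

```text
clock: 7.43
tool_pos: [0.4899, -0.0446, 0.022]
orientation: [-0.131, -3.139, 0.0]
force: [-0.0, 0.5, -2.8]
width: 0.0238
finger_force: 27.3
clock: 7.6
tool_pos: [0.4885, -0.0445, 0.0223]
orientation: [0.131, 3.137, -0.0]
force: [2.5, -0.1, -2.3]
width: 0.0234
finger_force: 27.2
```

```bash
python3 -m pendant '[{"gripper":-1,"dx":-0.004,"dy":0.0003,"dz":0,"spin":0},{"gripper":-1,"dx":-0.003,"dy":0.0002,"dz":0,"spin":0},{"gripper":-1,"dx":0,"dy":0,"dz":0,"spin":0}]'
```

```text
clock: 7.85
tool_pos: [0.4885, -0.0446, 0.0228]
orientation: [0.131, 3.133, -0.001]
force: [9.2, -0.5, -6.5]
width: 0.023
finger_force: 26.7
```

```bash
python3 -m pendant '[{"gripper":-1,"dx":0,"dy":0,"dz":-0.005,"spin":0},{"gripper":-1,"dx":0,"dy":0,"dz":0,"spin":0},{"gripper":0.2,"dx":0,"dy":0,"dz":0,"spin":0},{"gripper":0.2,"dx":0,"dy":0,"dz":0,"spin":0},{"gripper":0.2,"dx":0,"dy":0,"dz":0,"spin":0},{"gripper":0.2,"dx":0,"dy":0,"dz":0.04,"spin":0},{"gripper":0.2,"dx":0,"dy":0,"dz":0.07,"spin":0},{"gripper":0.2,"dx":0.04,"dy":0.06,"dz":0.07,"spin":0.008},{"gripper":0.2,"dx":0.07,"dy":0.08,"dz":0,"spin":0.0095},{"gripper":0.2,"dx":0.06,"dy":0.08,"dz":0,"spin":0},{"gripper":0.2,"dx":0.01,"dy":0.04,"dz":0,"spin":0},{"gripper":0.2,"dx":0,"dy":0,"dz":0,"spin":0}]'
python3 - <<'E'
from h import *
st((.562,.0595,.016),91.5)
f=grab('top'); s=grab('scene')
a=cv2.resize(f['img'][150:230,180:310],None,fx=6,fy=6,interpolation=cv2.INTER_CUBIC)
cv2.imwrite('pics/t2.png',a[:,:,::-1])
E
```

```text
clock: 8.85
tool_pos: [0.5577, 0.0621, 0.0917]
orientation: [-0.047, 3.141, 0.001]
force: [-1.7, 0.2, 0.3]
width: 0.0513
finger_force: 0.0
t 8.85 q [ 0.11  0.38 -0.18  1.01  0.    0.08] p [0.5577 0.0621 0.0917] cyaw 91.71 F [-1.7  0.2  0.3] w 0.0513 ff 0.0
d/0.4 [ 0.0108 -0.0066 -0.1893]
spin -0.0006
```

View pics/t2.png

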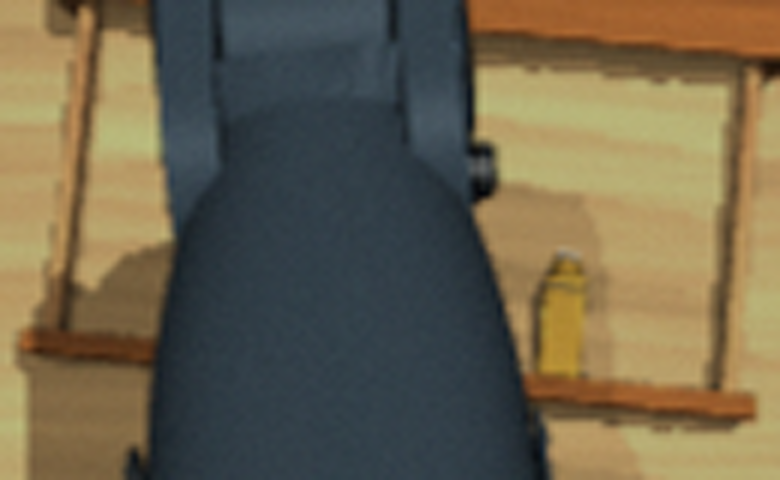

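The mid connector at crop (562,320) sits flush and square against the board. The arm hides the rest of the drawer. The long connector is next.

```bash
python3 -m pendant '[{"gripper":0.2,"dx":0.0105,"dy":-0.0065,"dz":-0.05,"spin":0},{"gripper":0.2,"dx":0,"dy":0,"dz":-0.06,"spin":0},{"gripper":0.2,"dx":0,"dy":0,"dz":-0.05,"spin":0},{"gripper":0.2,"dx":0,"dy":0,"dz":-0.025,"spin":0},{"gripper":-1,"dx":0,"dy":0,"dz":0,"spin":0},{"gripper":-1,"dx":0,"dy":0,"dz":0,"spin":0},{"gripper":-1,"dx":0,"dy":0,"dz":0,"spin":0},{"gripper":-1,"dx":0,"dy":0,"dz":0,"spin":0},{"gripper":-1,"dx":0,"dy":0,"dz":0,"spin":0}]' 25
python3 -c "
from h import *
st(None,85.25)"
```

```text
clock: 9.7
tool_pos: [0.5612, 0.0564, 0.019]
orientation: [-0.042, 3.14, -0.0]
force: [-0.4, -0.5, -2.4]
width: 0.023
finger_force: 27.9
t 9.7 q [ 0.1   0.45 -0.27  0.84 -0.    0.07] p [0.5612 0.0564 0.019 ] cyaw 91.52 F [-0.4 -0.5 -2.4] w 0.023 ff 27.9
spin -0.0174
```

```bash
python3 -m pendant '[{"gripper":-1,"dx":0,"dy":0,"dz":0.003,"spin":-0.0174},{"gripper":-1,"dx":-0.02,"dy":0.0017,"dz":0,"spin":0},{"gripper":-1,"dx":-0.035,"dy":0.0029,"dz":0,"spin":0},{"gripper":-1,"dx":-0.035,"dy":0.0029,"dz":0,"spin":0},{"gripper":-1,"dx":-0.02,"dy":0.0017,"dz":0,"spin":0},{"gripper":-1,"dx":0,"dy":0,"dz":0,"spin":0}]';python3 -m pendant '[{"gripper":-1,"dx":-0.005,"dy":0.0004,"dz":0,"spin":0},{"gripper":-1,"dx":-0.005,"dy":0.0004,"dz":0,"spin":0}]';python3 -m pendant '[{"gripper":-1,"dx":-0.004,"dy":0.0003,"dz":0,"spin":0},{"gripper":-1,"dx":-0.002,"dy":0.0002,"dz":0,"spin":0}]'
```

```text
clock: 10.2
tool_pos: [0.5145, 0.0602, 0.0194]
orientation: [-0.126, -3.138, 0.0]
force: [0.0, 0.0, -2.6]
width: 0.0231
finger_force: 27.9
clock: 10.37
tool_pos: [0.5136, 0.0606, 0.0196]
orientation: [0.129, 3.138, 0.0]
force: [0.5, 1.0, -2.2]
width: 0.0235
finger_force: 27.9
clock: 10.53
tool_pos: [0.5106, 0.0607, 0.0193]
orientation: [0.13, 3.139, -0.0]
force: [-0.4, -0.5, -3.5]
width: 0.0236
finger_force: 27.9
```

```bash
python3 -m pendant '[{"gripper":-1,"dx":-0.005,"dy":0.0004,"dz":0,"spin":0},{"gripper":-1,"dx":-0.003,"dy":0.0002,"dz":0,"spin":0}]';python3 -m pendant '[{"gripper":-1,"dx":-0.004,"dy":0.0003,"dz":0,"spin":0},{"gripper":-1,"dx":0,"dy":0,"dz":0,"spin":0}]'
```

```text
clock: 10.7
tool_pos: [0.5071, 0.0609, 0.0192]
orientation: [-0.13, -3.139, 0.0]
force: [-0.7, 1.2, -2.7]
width: 0.0231
finger_force: 27.9
clock: 10.87
tool_pos: [0.5052, 0.061, 0.0192]
orientation: [-0.13, -3.138, 0.0]
force: [-0.1, -0.3, -1.8]
width: 0.0236
finger_force: 27.9
```

```bash
python3 -m pendant '[{"gripper":-1,"dx":-0.004,"dy":0.0003,"dz":0,"spin":0},{"gripper":-1,"dx":-0.003,"dy":0.0002,"dz":0,"spin":0}]';python3 -m pendant '[{"gripper":-1,"dx":-0.004,"dy":0.0003,"dz":0,"spin":0},{"gripper":-1,"dx":0,"dy":0,"dz":0,"spin":0}]'
```

```text
clock: 11.03
tool_pos: [0.5033, 0.0612, 0.0194]
orientation: [0.13, 3.138, -0.0]
force: [3.6, -1.2, -4.3]
width: 0.0232
finger_force: 27.6
clock: 11.2
tool_pos: [0.5033, 0.0613, 0.0198]
orientation: [0.13, 3.135, -0.0]
force: [6.9, -2.6, -6.2]
width: 0.0232
finger_force: 27.5
```

```bash
python3 -m pendant '[{"gripper":-1,"dx":0,"dy":0,"dz":-0.004,"spin":0},{"gripper":-1,"dx":0,"dy":0,"dz":0,"spin":0},{"gripper":0.2,"dx":0,"dy":0,"dz":0,"spin":0},{"gripper":0.2,"dx":0,"dy":0,"dz":0,"spin":0},{"gripper":0.2,"dx":0,"dy":0,"dz":0,"spin":0},{"gripper":0.2,"dx":0,"dy":0,"dz":0.04,"spin":0},{"gripper":0.2,"dx":0,"dy":0,"dz":0.08,"spin":0},{"gripper":0.2,"dx":0,"dy":-0.02,"dz":0.09,"spin":0},{"gripper":0.2,"dx":-0.03,"dy":-0.07,"dz":0.04,"spin":0},{"gripper":0.2,"dx":-0.04,"dy":-0.08,"dz":0,"spin":0},{"gripper":0.2,"dx":-0.04,"dy":-0.08,"dz":0,"spin":0},{"gripper":0.2,"dx":-0.04,"dy":-0.08,"dz":0,"spin":0}]';python3 -m pendant '[{"gripper":0.2,"dx":-0.03,"dy":-0.08,"dz":0,"spin":0},{"gripper":0.2,"dx":-0.03,"dy":-0.08,"dz":0,"spin":0},{"gripper":0.2,"dx":-0.03,"dy":-0.08,"dz":0,"spin":0},{"gripper":0.2,"dx":-0.01,"dy":-0.05,"dz":0,"spin":0},{"gripper":0.2,"dx":0,"dy":0,"dz":0,"spin":0}]'
python3 - <<'E'
from h import *
st((.506,.061,.016),85.25)
f=grab('top'); s=grab('scene')
a=cv2.resize(f['img'][150:230,180:310],None,fx=5,fy=5,interpolation=cv2.INTER_CUBIC)
b=cv2.resize(s['img'][135:175+20,190:320],None,fx=5,fy=3.333,interpolation=cv2.INTER_CUBIC)
cv2.imwrite('pics/t3.png',np.vstack([a,b])[:,:,::-1])
E
```

```text
clock: 12.2
tool_pos: [0.4402, -0.0715, 0.118]
orientation: [0.128, 3.139, -0.0]
force: [0.3, 0.3, 0.8]
width: 0.0511
finger_force: 0.0
clock: 12.62
tool_pos: [0.4001, -0.1895, 0.1177]
orientation: [-0.135, -3.138, 0.001]
force: [0.3, -0.3, -0.0]
width: 0.0511
finger_force: 0.0
t 12.62 q [-0.44  0.17 -0.41  0.99 -0.   -0.36] p [ 0.4001 -0.1895  0.1177] cyaw 85.06 F [ 0.3 -0.3 -0. ] w 0.0511 ff 0.0
d/0.4 [ 0.2649  0.6263 -0.2542]
spin 0.0005
```

View pics/t3.png

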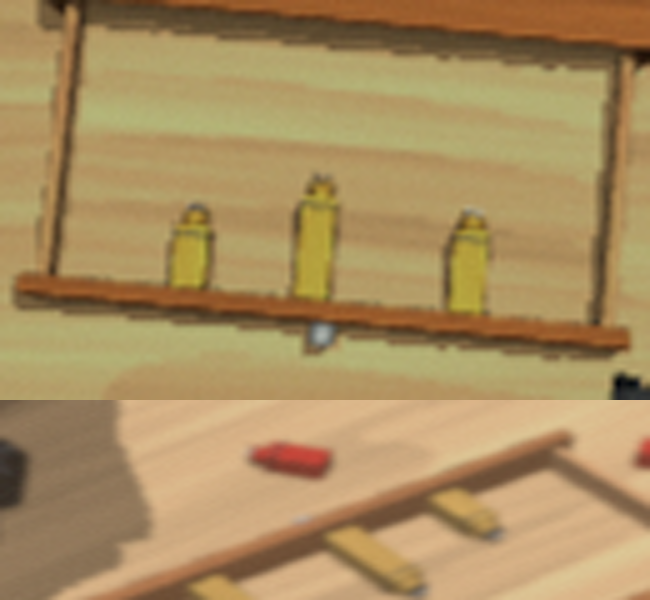

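All three stand against the board, at crop positions short (190,260), long (316,250) and mid (467,275). I'll check squareness numerically before taking the long one out.

```bash
python3 - <<'E'
from h import *
for n in('top','scene'):
    f=load(n); v,u=np.mgrid[0:384,0:512];F=foc(f);z=f['z_map']
    P=np.stack([(u-f['cx'])/F*z,-(v-f['cy'])/F*z,-z],-1)@f['pose'][:3,:3].T+f['pose'][:3,3]
    a=np.radians(-4.75); X=np.array([np.cos(a),np.sin(a)])
    d=(P[...,:2]-[.4705,.057])@X; yy=(P[...,:2]-[.4705,.057])@[-X[1],X[0]]
    m=(d>.006)&(d<.12)&(abs(yy)<.17)&(P[...,2]>.026)&(P[...,2]<.043)
    k,l,s,c=cv2.connectedComponentsWithStats(m.astype(np.uint8),connectivity=4)
    for i in range(1,k):
        if s[i,4]>25:
            q=l==i; print(n,s[i,4],'dmax',d[q].max().round(4),'y',yy[q].mean().round(4),'z',np.median(P[q][:,2]).round(4),'slope deg',np.degrees(np.polyfit(d[q],yy[q],1)[0]).round(1))
    b=(abs(d+.007)<.02)&(abs(yy)<.2)&(P[...,2]>.045)&(P[...,2]<.055); print('board d',np.percentile(d[b],[2,50,98]).round(4),np.degrees(np.polyfit(yy[b],d[b],1)[0]).round(2))
E
```

```text
top 149 dmax 0.0854 y 0.01 z 0.0364 slope deg -0.0
top 96 dmax 0.0567 y 0.0955 z 0.0367 slope deg -0.6
top 126 dmax 0.0737 y -0.0961 z 0.0362 slope deg -0.7
board d [-0.0136 -0.0067 -0.    ] 0.07
scene 101 dmax 0.0574 y 0.0896 z 0.0349 slope deg 4.6
scene 176 dmax 0.0889 y 0.0047 z 0.035 slope deg 0.4
scene 145 dmax 0.0737 y -0.1018 z 0.0351 slope deg -0.2
board d [-0.0128 -0.0037  0.0036] 0.1
```

```bash
python3 -m pendant '[{"gripper":0.2,"dx":0.02,"dy":0.05,"dz":0,"spin":0},{"gripper":0.2,"dx":0.03,"dy":0.08,"dz":0,"spin":0},{"gripper":0.2,"dx":0.03,"dy":0.08,"dz":0,"spin":0},{"gripper":0.2,"dx":0.03,"dy":0.08,"dz":0,"spin":0},{"gripper":0.2,"dx":0.04,"dy":0.08,"dz":0,"spin":0},{"gripper":0.2,"dx":0.04,"dy":0.08,"dz":0,"spin":0},{"gripper":0.2,"dx":0.04,"dy":0.08,"dz":0,"spin":0},{"gripper":0.2,"dx":0.03,"dy":0.07,"dz":0,"spin":0},{"gripper":0.2,"dx":0.007,"dy":0.025,"dz":-0.03,"spin":0},{"gripper":0.2,"dx":0,"dy":0,"dz":-0.03,"spin":0},{"gripper":0.2,"dx":0,"dy":0,"dz":0,"spin":0}]' 60
python3 -c "
from h import *
st((.507,.0605,.016),85.25)"
```

```text
clock: 13.63
tool_pos: [0.5063, 0.0655, 0.0916]
orientation: [-0.124, -3.135, 0.001]
force: [-0.9, -0.4, -0.1]
width: 0.0516
finger_force: 0.0
t 13.63 q [ 0.13  0.3  -0.3   0.97  0.    0.21] p [0.5063 0.0655 0.0916] cyaw 85.47 F [-0.9 -0.4 -0.1] w 0.0516 ff 0.0
d/0.4 [ 0.0017 -0.0124 -0.1889]
spin -0.0006
```

```bash
python3 -m pendant '[{"gripper":0.2,"dx":0.002,"dy":-0.012,"dz":-0.05,"spin":0},{"gripper":0.2,"dx":0,"dy":0,"dz":-0.06,"spin":0},{"gripper":0.2,"dx":0,"dy":0,"dz":-0.055,"spin":0},{"gripper":0.2,"dx":0,"dy":0,"dz":-0.023,"spin":0},{"gripper":-1,"dx":0,"dy":0,"dz":0,"spin":0},{"gripper":-1,"dx":0,"dy":0,"dz":0,"spin":0},{"gripper":-1,"dx":0,"dy":0,"dz":0,"spin":0},{"gripper":-1,"dx":0,"dy":0,"dz":0,"spin":0},{"gripper":-1,"dx":0,"dy":0,"dz":0,"spin":0}]' 60
python3 -c "
from h import *
st()"
python3 -m pendant '[{"gripper":-1,"dx":0.01,"dy":-0.0008,"dz":0.005,"spin":0},{"gripper":-1,"dx":0.005,"dy":0,"dz":0.03,"spin":0},{"gripper":-1,"dx":0,"dy":0,"dz":0.06,"spin":0},{"gripper":-1,"dx":0,"dy":0,"dz":0.08,"spin":0},{"gripper":-1,"dx":0,"dy":0,"dz":0.08,"spin":0},{"gripper":-1,"dx":0,"dy":0,"dz":0.07,"spin":0},{"gripper":-1,"dx":0,"dy":0,"dz":0.03,"spin":0},{"gripper":-1,"dx":0,"dy":0,"dz":0,"spin":0}]'
python3 -c "
from h import *
st((.6195,-.2443,.19),-10.9)"
```

```text
clock: 14.38
tool_pos: [0.5095, 0.0586, 0.0195]
orientation: [0.13, 3.137, 0.0]
force: [-0.1, 0.1, 2.7]
width: 0.0228
finger_force: 59.4
t 14.38 q [ 0.11  0.38 -0.4   0.79 -0.    0.2 ] p [0.5095 0.0586 0.0195] cyaw 85.26 F [-0.1  0.1  2.7] w 0.0228 ff 59.4
clock: 15.05
tool_pos: [0.5168, 0.0584, 0.164]
orientation: [0.13, 3.133, 0.001]
force: [0.7, -0.0, -1.9]
width: 0.0225
finger_force: 59.1
t 15.05 q [ 0.11  0.26 -0.16  1.14 -0.    0.2 ] p [0.5168 0.0584 0.164 ] cyaw 85.26 F [ 0.7 -0.  -1.9] w 0.0225 ff 59.1
d/0.4 [ 0.2567 -0.7567  0.0649]
spin -0.2671
```

```bash
python3 -m pendant '[{"gripper":-1,"dx":0.01,"dy":-0.03,"dz":0.01,"spin":-0.01},{"gripper":-1,"dx":0.02,"dy":-0.055,"dz":0.02,"spin":-0.0195},{"gripper":-1,"dx":0.02,"dy":-0.06,"dz":0.02,"spin":-0.0195},{"gripper":-1,"dx":0.02,"dy":-0.06,"dz":0.02,"spin":-0.0195},{"gripper":-1,"dx":0.02,"dy":-0.06,"dz":0.01,"spin":-0.0195},{"gripper":-1,"dx":0.02,"dy":-0.06,"dz":0.01,"spin":-0.0195},{"gripper":-1,"dx":0.02,"dy":-0.06,"dz":0,"spin":-0.0195},{"gripper":-1,"dx":0.02,"dy":-0.06,"dz":0,"spin":-0.0195},{"gripper":-1,"dx":0.02,"dy":-0.06,"dz":0,"spin":-0.0195},{"gripper":-1,"dx":0.02,"dy":-0.06,"dz":0,"spin":-0.0195},{"gripper":-1,"dx":0.02,"dy":-0.05,"dz":0,"spin":-0.0195},{"gripper":-1,"dx":0,"dy":0,"dz":0,"spin":0}]'
python3 -c "
from h import *
st((.619,-.2473,.2025),-10.9)"
```

```text
clock: 16.05
tool_pos: [0.5995, -0.1913, 0.1944]
orientation: [-2.0, -2.422, 0.002]
force: [-0.3, -0.4, -3.1]
width: 0.0227
finger_force: 59.2
t 16.05 q [-0.31  0.43  0.18  1.32 -0.    1.07] p [ 0.5995 -0.1913  0.1944] cyaw 10.89 F [-0.3 -0.4 -3.1] w 0.0227 ff 59.2
d/0.4 [ 0.0488 -0.14    0.0203]
spin -0.0605
```

```bash
python3 -m pendant '[{"gripper":-1,"dx":0.012,"dy":-0.04,"dz":0.008,"spin":-0.0195},{"gripper":-1,"dx":0.015,"dy":-0.04,"dz":0.008,"spin":-0.0195},{"gripper":-1,"dx":0.012,"dy":-0.035,"dz":0.004,"spin":-0.0155},{"gripper":-1,"dx":0.01,"dy":-0.025,"dz":0,"spin":-0.006},{"gripper":-1,"dx":0,"dy":0,"dz":0,"spin":0},{"gripper":-1,"dx":0,"dy":0,"dz":0,"spin":0},{"gripper":-1,"dx":0,"dy":0,"dz":0,"spin":0}]'
python3 - <<'E'
from h import *
st((.619,-.2473,.2025),-10.9)
f=grab('top'); s=grab('scene')
a=cv2.resize(f['img'][140:220,300:460],None,fx=5,fy=5,interpolation=cv2.INTER_CUBIC)[:300]
b=cv2.resize(s['img'][170:290,80:240],None,fx=5,fy=5,interpolation=cv2.INTER_CUBIC)[:600]
c=np.zeros((600,800,3),np.uint8); c[:240,:480]=cv2.resize(a[:, :],(480,240)); b2=cv2.resize(s['img'][150:330,60:260],(400,360)); 
c[240:,:480]=cv2.resize(s['img'][180:300,80:240],(480,360),interpolation=cv2.INTER_CUBIC)
c=c[:,:480]
cv2.imwrite('pics/f.png',c[:,:,::-1])
E
```

```text
clock: 16.63
tool_pos: [0.6178, -0.243, 0.2036]
orientation: [-2.409, -2.014, 0.001]
force: [0.2, 0.2, -2.7]
width: 0.0226
finger_force: 59.3
t 16.63 q [-0.37  0.49  0.3   1.38  0.    1.37] p [ 0.6178 -0.243   0.2036] cyaw -10.19 F [ 0.2  0.2 -2.7] w 0.0226 ff 59.3
d/0.4 [ 0.0029 -0.0108 -0.0027]
spin -0.002
```

View pics/f.png

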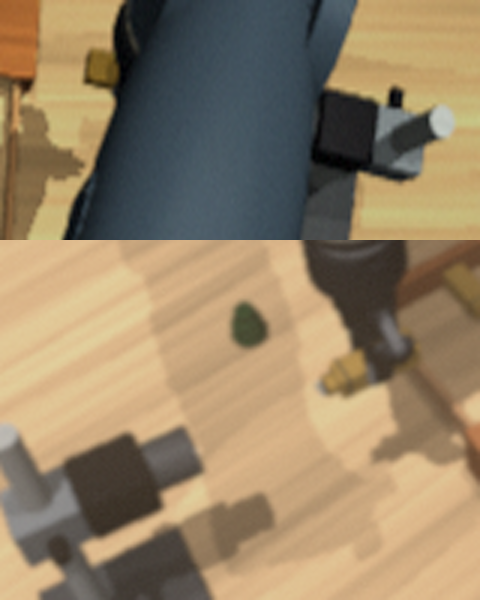

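The connector is held level at f.png (345,370), pins at (320,388) pointing at the lens barrel at (190,455). I'll make a small trim, then compare tip and lens within the same camera view.

```bash
python3 -m pendant '[{"gripper":-1,"dx":0.003,"dy":-0.01,"dz":-0.002,"spin":-0.002},{"gripper":-1,"dx":0,"dy":0,"dz":0,"spin":0},{"gripper":-1,"dx":0,"dy":0,"dz":0,"spin":0},{"gripper":-1,"dx":0,"dy":0,"dz":0,"spin":0}]'
python3 - <<'E'
from h import *
st()
s=grab('scene'); v,u=np.mgrid[0:384,0:512];F=foc(s);z=s['z_map']
P=np.stack([(u-s['cx'])/F*z,-(v-s['cy'])/F*z,-z],-1)@s['pose'][:3,:3].T+s['pose'][:3,3]
l=np.array([np.cos(np.radians(79.1)),np.sin(np.radians(79.1))]);n=np.array([-l[1],l[0]])
c=np.array([.5745,-.4893])
m=(u>180)&(u<202)&(v>212)&(v<240)&(P[...,2]>.18)&(P[...,2]<.235)
im=s['img'].astype(int); br=m&(im[...,0]-im[...,2]>35)
for nm,k in(('all',m),('brass',br)):
    q=P[k]; print(nm,k.sum(),'s',np.percentile((q[:,:2]-c)@l,[1,5,50,95]).round(4),'w',np.percentile((q[:,:2]-c)@n,[3,50,97]).round(4),'z',np.percentile(q[:,2],[3,50,97]).round(4))
o=status.get_obs()['tool_pos']; t=o[:2]-.049*l; print('tip by robot: s',((t-c)@l).round(4),'w',((t-c)@n).round(4))
E
```

```text
clock: 17.07
tool_pos: [0.6195, -0.2477, 0.2037]
orientation: [-2.424, -1.998, 0.0]
force: [0.6, 0.1, -1.2]
width: 0.0229
finger_force: 59.3
t 17.07 q [-0.38  0.5   0.31  1.38 -0.    1.38] p [ 0.6195 -0.2477  0.2037] cyaw -11.02 F [ 0.6  0.1 -1.2] w 0.0229 ff 59.3
all 206 s [0.1963 0.2011 0.2213 0.2363] w [-0.0138 -0.005   0.0117] z [0.2004 0.2181 0.2266]
brass 191 s [0.1965 0.2015 0.2207 0.2352] w [-0.0132 -0.0055  0.0113] z [0.1999 0.2179 0.223 ]
tip by robot: s 0.1968 w 0.0015
```

```bash
python3 -c "
from h import *
print(env.sign_off())"
```

```text
the job is handed in; nothing more can be done
None
```

The job is handed in at about 17 s of the 61 s limit: all three connectors were lined up flush and square against the front board, and the longest is now held level on the lens axis. By my measurement its pin tips are about 100 mm from the glass. The short and middle connectors were left in place against the board; I last checked them just before lifting the long one out, and the sign-off gave no verdict.

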